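# Wind down and lock a stand's jack leg

## Robot

A 6-joint arm with a two-finger parallel gripper is mounted at the origin on the work surface. World frame = base frame: x ahead of the robot, y to its left, z up, the work surface at z = 0. Lengths are in mm, angles in rad, forces in N, time in s.
With the tool pointing down it reaches from about 275 to 825 mm from the base axis. Payload 4.9 kg.
Tool frame: the origin (TCP) lies at the very end of the fingers, on their centre line; the grasp point (between the pads) lies 19 mm behind it; z points along the fingers, y is the line along which they close (so a half turn about z gives the same grasp; the last joint's range is limited). The gripper opens to 85 mm and grips with 20 to 120 N. Pads are 22 mm wide; open, the fingers measure 114 mm over their backs; the gripper's body (76 mm by 85 mm) begins 54 mm behind the grasp point. The pads swing forward as they close: fully open they stand 13 mm farther back than shut.
Start: joints at [-1.446, 0.326, -0.193, 1.052, 0, 1.437], TCP at [140.768, -531.698, 231.281] pointing down, gripper open.
Joint ranges: [-2.65, 2.65], [-0.97, 1.79], [-1.3, 1.35], [-1.93, 2.1], [-1.47, 1.37], [-3.14, 3.14]. Speed limits (rad/s): [2.57, 2.57, 3.14, 3.14, 3.14, 3.14].

## Interface

Orientations are given as [roll, pitch, yaw] about the fixed x, y, z axes, in that order (R = Rz(yaw) Ry(pitch) Rx(roll)).
In Python, from bench import bot, solve_ik, imaging gives the robot as it stands. Calls block until the motion is done:
- bot.move_ptp(position, orientation): joint-space move of the TCP to a pose.
- bot.movel(position, rot=None, max_speed=150, threshold=None): straight line of the TCP; rot=None keeps the orientation; max_speed is the mean speed in mm/s. With threshold (N) it stops when the force on the tool has changed by that much, and returns True; else False.
- bot.move_j(angles): joint-space move.
- bot.grip(opening, effort=None): opening from 0.0 (shut) to 1.0 (fully open); effort is the grip in N (None keeps the last); returns when the fingers have stopped.
- bot.dwell(seconds).
- solve_ik(position, orientation): joint angles nearest the present ones, or None.
- bot.get_state(): the state.
- imaging.capture(name): name is "side" or "top" or "wrist"; returns the picture (400x640x3 uint8, blue, green, red); there is no depth.
- imaging.camera_model(name): a dict with "K" (3x3 intrinsics, pixels), "position" and "rotation" of the camera in the world. Camera axes: x right, y up, looking along -z (the intrinsics and any distortion apply to the point x, -y, -z); pixel columns grow to the right and rows downward; lengths in mm; the calibration is good to about 2 mm. A picture is of the moment at which its call begins: read the wrist's pose just before it. camera_model takes no time and is no camera call; for the wrist camera it gives the pose at the moment of the call.
A pose or a line that the arm cannot do raises bot.IKError and nothing moves.
- bot.sign_off(): hands the job in; it is judged then, once.
The state is a dict: "t": time; "qpos": joint angles; "joint_velocities": joint speeds; "effort": joint torques, N m; "tcp_pos": TCP position; "orientation": TCP orientation; "contact_force": force on the tool from outside, world axes, zero at the start; "wrist_torque": the same for the moment, N m; "opening": opening from 0.0 (shut) to 1.0 (fully open); "gripper_force": force on a finger pad.
Only numpy, scipy, OpenCV 4.12 (cv2) and the standard library are available. Lean on these libraries where they do the work, as an engineer would, in place of code of your own. Each camera call takes 0.05 s, during which the arm holds its last target. There are 200 camera calls.

## Task

The resistance box stands on a steel stand whose fourth leg, a crank jack, still hangs in the air. Wind its crank clockwise (seen from above) until the foot bears on the rubber block and the crank has become about half as heavy again as when it ran free, without forcing it further. Only then throw the locking lever fully over to its other side, let go, and leave the loose dial knobs on the bench where they lie.

Things in the scene. Friction and masses are not known exactly. Their poses are not given: they have to be found in the camera images.
- stand: Fixed instrument stand. Its origin lies on the bench under the jack's vertical axis; its +x is the direction in which the lever is thrown (roughly away from the robot), its +y points from the jack along a 40 mm wide steel beam (top 95 mm above the bench) to the deck, 190 to 420 mm away, with a black box (180 x 200 mm, top 170 mm above the bench). The jack's square column is 60 mm wide at its head, top at 192 mm.
- jack_axis (a point): Point on the crank's vertical turning axis, 205 mm above the bench, on the jack's head.
- knob_grip (a point): Grip point of the crank's upright black plastic knob, on the knob's axis: 22 mm diameter, 47 mm tall, 17 mm from its top end and 30 mm above the steel crank arm, 45 mm from the crank's axis. The knob spins freely on its pin, so a hand that holds it need not turn while it is carried round a level circle.
- jack_crank (a joint): Crank angle (rad), grows clockwise seen from above, at most 40. One turn lowers the foot 10 mm. At 0 the arm points to the stand's +x. The crank is self-holding (friction). Turned slowly and running free it takes about 6.7 N at the knob, along the path; once the foot bears, this grows by about 3.3 N per radian, and right is a growth of about 3.5 N (1.5 N is barely enough, 6 N is too much). Turning back takes load off again.
- jack_foot: The jack's round steel foot, 64 mm in diameter, 8 mm thick, on a square leg; origin at the centre of its underside. Below it lies a fixed black rubber block, 105 x 105 mm, whose top lies anywhere between 24 and 32 mm above the bench; this is not measured. The foot sits on a stiff buffer, so it gives by some 2 mm while the load grows.
- lock_lever (a joint): Locking lever angle (rad): 0 leans 0.6 rad to the stand's -x, 0.6 upright, 1.2 is the stop (locked, leaning to +x). It stays where it is left; 0.15 N m of friction, about 2.5 N at its end.
- lever_tip (a point): Centre of the lever's black ball end (22 mm diameter), 66 mm from the pivot; the lever is a 12 mm steel rod.
- lever_pivot (a point): The lever's pivot, on top of the beam, 113 mm above the bench, 140 mm from the jack's axis towards the deck; its axis is the stand's y. Two cheeks beside it reach 120 mm above the bench.
- dial_knob0: Bystander: a loose black dial knob, 54 mm flange, 30 mm tall, lying on the bench beyond the jack.
- dial_knob1: Bystander: a second such dial knob, on the robot's side of the jack.
- dial_knob2: Bystander: a third dial knob, to the right of the jack.

How it is judged:
By the outcome, as a careful person would: the job done as asked, in the order asked, and still so for the second after the job is handed in, with the robot touching nothing.
It also fails if it takes over 72 s, if anything falls off the work surface, if the arm or the gripper's body presses on something with over 40 N, if the wrist force passes 120 N, or if a joint passes its speed limit or range.

## Working session

There is one attempt and no reset: what is moved stays moved. The work goes in short steps, each a Python script; the robot and the scene stay as the last script left them, time stands still between calls to the robot, and variables do not carry over. Pictures are saved under pics/ and viewed, at most 10 in all, crops included, and the job is handed in when it is done.

```bash
ls; mkdir -p pics
python3 - <<'E'
from bench import bot, imaging
import cv2
for n in("top","side"):
    m=imaging.camera_model(n);print(n,m)
    cv2.imwrite(f"pics/{n}0.png",imaging.capture(n))
print(bot.get_state())
E
```

```text
pics
top {'K': array([[414.32177572,   0.        , 322.80405466],
       [  0.        , 414.32177572, 198.71507132],
       [  0.        ,   0.        ,   1.        ]]), 'position': array([ 375.29974033, -115.78937911, 1009.18140788]), 'rotation': array([ 0.22729966, -0.00176993, -1.59018456])}
side {'K': array([[375.25836502,   0.        , 322.16531318],
       [  0.        , 375.25836502, 200.9724129 ],
       [  0.        ,   0.        ,   1.        ]]), 'position': array([532.33099841, 426.00675808, 704.52734839]), 'rotation': array([0.79665159, 0.0197423 , 3.13089289])}
{'t': 0.1, 'qpos': array([-1.44621558e+00,  3.26871696e-01, -1.93472141e-01,  1.05199841e+00,
        2.84229164e-05,  1.43659317e+00]), 'joint_velocities': array([ 0.00013381, -0.00230104,  0.00398807,  0.00153228, -0.00042435,
       -0.00264329]), 'effort': array([-2.07803816e-03, -4.44241011e+01,  2.63036549e+01,  7.99414935e-03,
       -4.45523283e-04,  5.66496780e-06]), 'tcp_pos': array([ 140.70135483, -531.16804012,  230.58354078]), 'orientation': array([-3.14006444e+00, -2.35012356e-04,  2.58783699e-01]), 'contact_force': array([0.59233536, 0.73914767, 0.04092429]), 'wrist_torque': array([0.03597528, 0.01460975, 0.03189444]), 'gripper_force': 0.0, 'opening': 1.0033946073770776}
```

View pics/top0.png

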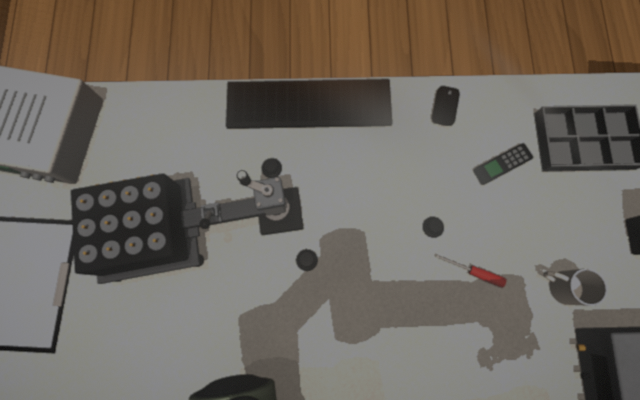

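View pics/side0.png

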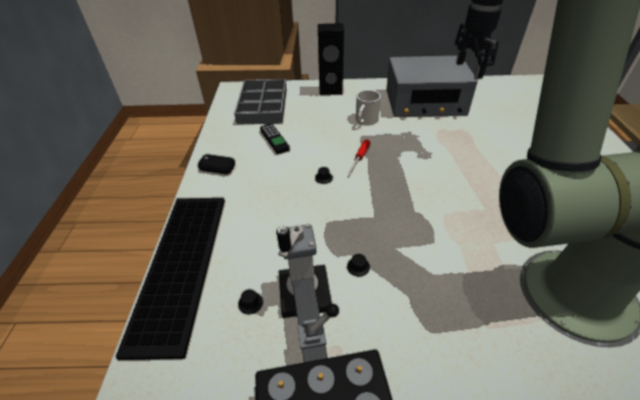

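The top view shows the jack head near (267,190), the crank knob near (243,176) and the lever ball near (205,223). The side view shows the knob near (284,240) and the ball near (332,310). I'll enlarge both.

```bash
cat > h.py <<'E'
import numpy as np, cv2
from scipy.spatial.transform import Rotation as R
from bench import bot, solve_ik, imaging
def ray(n,px,m=None):
    m=m or imaging.camera_model(n); K=m["K"]
    d=np.array([(px[0]-K[0,2])/K[0,0],-(px[1]-K[1,2])/K[1,1],-1.])
    return m["position"],R.from_euler("xyz",m["rotation"]).apply(d)
def atz(n,px,z,m=None):
    p,d=ray(n,px,m); return p+d*(z-p[2])/d[2]
def proj(n,P,m=None):
    m=m or imaging.camera_model(n); K=m["K"]
    c=R.from_euler("xyz",m["rotation"]).inv().apply(np.atleast_2d(P)-m["position"])
    return np.c_[K[0,2]+K[0,0]*c[:,0]/-c[:,2],K[1,2]+K[1,1]*c[:,1]/c[:,2]]
E
python3 - <<'E'
from h import *
a=cv2.imread("pics/top0.png")[140:250,170:310]; b=cv2.imread("pics/side0.png")[215:355,235:375]
a=cv2.resize(a,None,fx=5.6,fy=5,interpolation=cv2.INTER_CUBIC) if 0 else cv2.resize(a,None,fx=5,fy=5,interpolation=cv2.INTER_CUBIC)
cv2.imwrite("pics/tc.png",a); cv2.imwrite("pics/sc.png",cv2.resize(b,None,fx=4,fy=4,interpolation=cv2.INTER_CUBIC))
for p,z in(((267,190),205),((243,176),235),((205,223),167)): print(atz("top",p,z))
for p,z in(((300,235),205),((284,240),235),((332,310),167)): print(atz("side",p,z))
E
```

```text
[581.26158281  -9.49642344 205.        ]
[602.51114808  33.42956947 235.        ]
[523.35506533 122.26329682 167.        ]
[576.32137298  -1.30950606 205.        ]
[599.33759755  34.26677215 235.        ]
[524.16769513 122.76455318 167.        ]
```

View pics/tc.png

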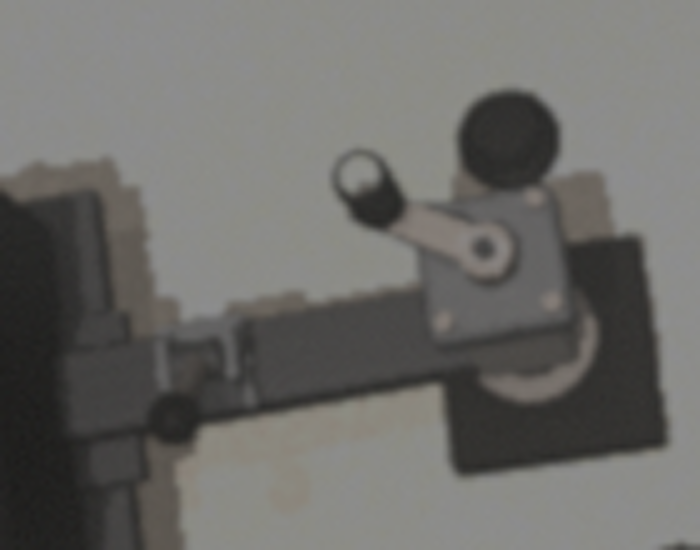

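View pics/sc.png

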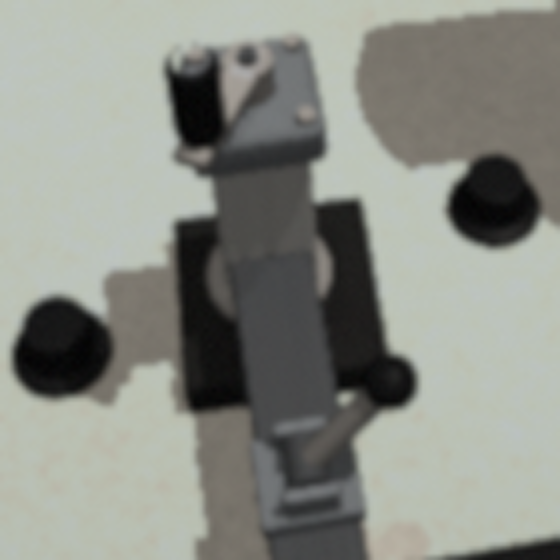

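The crop shows the crank axis at top (267,189.8) / side (296.8,229.3). The knob's top is at top (242,175) / side (282,229.3), and the ball is at top (204.6,223.6) / side (332.8,310.3).

Run:
```python
from h import *
from scipy.optimize import least_squares
def tri(a,b):
    p,d=ray("top",a);q,e=ray("side",b);d/=np.linalg.norm(d);e/=np.linalg.norm(e)
    s=np.linalg.lstsq(np.c_[d,-e],q-p,rcond=None)[0];return (p+d*s[0]+q+e*s[1])/2,np.linalg.norm(p+d*s[0]-q-e*s[1])
pts=dict(axis=((267,189.8),(296.75,229.25)),ktop=((242,175),(282,229.25)),ball=((204.6,223.6),(332.75,310.25)))
for k,v in pts.items(): print(k,tri(*v))
def mod(v):
    x,y,yaw,c,za,zk=v; r=R.from_euler("z",yaw); o=np.array([x,y,0])
    return o+r.apply([[0,0,za],[45*np.cos(c),-45*np.sin(c),zk],[-66*np.sin(.6),140,113+66*np.cos(.6)]])
def f(v):
    P=mod(v); return np.r_[(proj("top",P)-[p[0] for p in pts.values()]).ravel(),(proj("side",P)-[p[1] for p in pts.values()]).ravel()]
s=least_squares(f,[580,-5,.1,-1,205,252]);print(s.x.round(3),s.fun.round(1))
P=mod(s.x);print(P)
```

```text
axis (array([581.23408136, -10.23094671, 209.88062057]), np.float64(1.590726619215187))
ktop (array([599.40312885,  30.99705734, 257.1198995 ]), np.float64(2.678266700334109))
ball (array([522.59853159, 123.08210655, 166.54523889]), np.float64(0.8082940745941163))
[ 5.81013e+02 -9.78900e+00  1.53000e-01 -9.90000e-01  2.10409e+02
  2.57272e+02] [-0.2 -0.4 -0.  -0.9  0.  -0.4  0.5  0.1  0.6  0.2  0.1 -0.4]
[[581.01312267  -9.78871357 210.40946866]
 [599.66873332  31.16208851 257.27229319]
 [522.79823011 122.87556608 167.47215058]]
```

The fit is consistent to within 1 px. Stand at (581,-10) with yaw 0.153, crank at −0.99 rad, knob top at z≈257. Next I move above the knob and check with the wrist camera.

Run:
```python
from h import *
for yaw in(1.143,1.143-np.pi):
    print(yaw,solve_ik([599.7,31.2,290],[np.pi,0,yaw]))
q=solve_ik([599.7,31.2,290],[np.pi,0,1.143]);
yaw=1.143 if q is not None and abs(q[5])<2.6 else 1.143-np.pi
bot.move_ptp([599.7,31.2,300],[np.pi,0,yaw])
m=imaging.camera_model("wrist");im=imaging.capture("wrist");cv2.imwrite("pics/w0.png",im)
print(m); print(proj("wrist",[[599.7,31.2,257.3],[581,-9.8,210.4]],m))
s=bot.get_state();print(s["t"],s["tcp_pos"],s["orientation"],s["qpos"],s["contact_force"])
```

```text
1.143 [-0.07089206  0.39365159  0.05640539  1.23355013  0.          1.92770059]
-1.998592653589793 [-0.07089206  0.39365159  0.05640539  1.23355013  0.         -1.21389206]
{'K': array([[291.04392899,   0.        , 322.96764303],
       [  0.        , 291.04392899, 203.62460383],
       [  0.        ,   0.        ,   1.        ]]), 'position': array([627.85771976,  94.31958333, 442.79605192]), 'rotation': array([-0.27869027,  0.0009041 , -0.42951987])}
[[324.22536188 226.35981409]
 [324.07276324 255.97581921]]
2.7333 [599.68438478  30.23959961 299.91007511] [-3.14150600e+00  2.18172235e-04  1.14150294e+00] [-7.24126155e-02  3.90655627e-01  7.67386054e-02  1.25703671e+00
 -1.74154218e-04  1.92767712e+00] [-0.38132677  0.06220606  1.16638778]
```

View pics/w0.png

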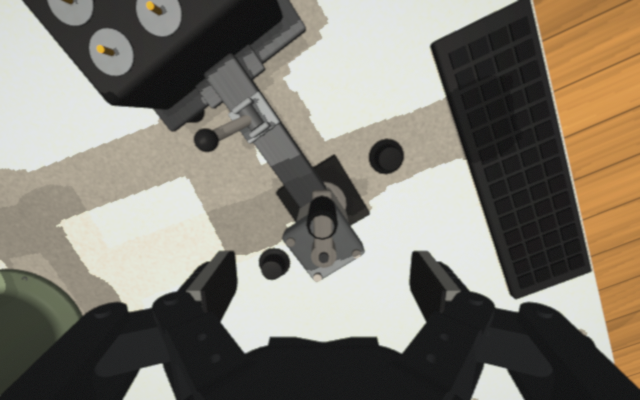

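The knob's top shows at (322,224) against a predicted (324,226), about 1.5 mm off. I'll descend, grip and turn a first quarter to read forces.

```bash
cat >> h.py <<'E'
def turn(C,a0,total,n,z,speed,verbose=True):
    """carry knob clockwise by total rad in n chords; returns rows (angle, tangential resistance, outward radial force, fz, t)"""
    out=[]
    for i in range(1,n+1):
        a=a0-total*i/n
        bot.movel([C[0]+45*np.cos(a),C[1]+45*np.sin(a),z],max_speed=speed)
        s=bot.get_state(); f=s["contact_force"]; p=s["tcp_pos"][:2]-C
        b=np.arctan2(p[1],p[0]); u=np.array([np.cos(a),np.sin(a)]); t=np.array([u[1],-u[0]])
        out.append((a,b,np.hypot(*p),-f[:2]@t,f[:2]@u,f[2],s["gripper_force"],s["t"]))
        if verbose: print(np.round(out[-1],2))
    return out
E
python3 - <<'E'
from h import *
bot.movel([599.7,31.2,221]);
s=bot.get_state();print(s["t"],s["tcp_pos"],s["contact_force"])
bot.grip(0.0,30)
s=bot.get_state();print(s["t"],s["tcp_pos"],s["contact_force"],s["opening"],s["gripper_force"])
turn(np.array([581,-9.8]),1.143,np.pi/2,4,221,80)
E
```

```text
3.4083 [600.12295664  30.98090666 221.70809826] [-0.04729643  0.32777539  0.46076036]
4.0083 [599.67207934  31.32807538 221.52501528] [-2.15040067 -0.12815991  4.14242364] 0.24920538332838807 29.362989578512497
[ 0.75  0.74 45.4   1.38 -0.67  3.76 29.53  4.38]
[ 0.36  0.35 45.59  2.11 -0.43  5.26 29.57  4.74]
[-4.000e-02 -4.000e-02  4.567e+01  1.740e+00  1.100e-01  6.100e+00
  2.963e+01  5.110e+00]
[-0.43 -0.43 45.65  2.62 -0.2   5.53 29.76  5.48]
```

Radial forces are small, so the centre is right. The readings at rest are relaxed (about 2 N), so I need them during motion. I'll estimate the foot height from the first picture and test sampling while moving, with the threshold stop as fallback.

Run:
```python
from h import *
for z in(35,45,55,65,75):
    a=np.linspace(0,2*np.pi,400);P=np.c_[581+32*np.cos(a),-9.8+32*np.sin(a),0*a+z+0]
    q=proj("top",P);q2=(q-[170,140])*5;print(z,"right",q2[q2[:,0].argmax()].round(),"bottom",q2[q2[:,1].argmax()].round())
C=np.array([581,-9.8]); a=-0.43
for th in(3,4,5,6,7):   # stops when force changed by th
    a2=a-0.3
    r=bot.movel([C[0]+45*np.cos(a2),C[1]+45*np.sin(a2),221],max_speed=25,threshold=th)
    s=bot.get_state();p=s["tcp_pos"][:2]-C;b=np.arctan2(p[1],p[0]);t=np.array([np.sin(b),-np.cos(b)])
    print(th,r,round(b,3),round(-s["contact_force"][:2]@t,2),s["joint_velocities"].round(3)[:3],s["t"]); a=b if r else a2
```

```text
35 right [598. 337.] bottom [529. 403.]
45 right [597. 332.] bottom [527. 400.]
55 right [595. 328.] bottom [525. 396.]
65 right [593. 323.] bottom [522. 392.]
75 right [592. 319.] bottom [520. 388.]
3 True -0.428 -0.27 [0.001 0.    0.002] 5.7
4 True -0.427 2.16 [0.001 0.002 0.004] 5.9417
5 True -0.432 0.91 [0.004 0.003 0.004] 6.1917
6 True -0.442 1.36 [0.004 0.002 0.003] 6.4583
7 True -0.48 -0.1 [0.004 0.004 0.006] 6.7667
```

The visible foot edge suggests the underside is only a few mm above the rubber, so I must go gently. Threshold moves work as a probe: free running trips at about 7 N, so I'll ladder the threshold while turning.

```bash
cat >> h.py <<'E'
C=np.array([581,-9.8])
def probe(a,step,th,speed=30):
    """one chord to a-step; returns new angle, tripped, resistance before"""
    s=bot.get_state(); tt=np.array([np.sin(a),-np.cos(a)]); f0=-s["contact_force"][:2]@tt
    a2=a-step
    r=bot.movel([C[0]+45*np.cos(a2),C[1]+45*np.sin(a2),221],max_speed=speed,threshold=th)
    s=bot.get_state();p=s["tcp_pos"][:2]-C;b=np.arctan2(p[1],p[0])
    b=a+(b-a+np.pi)%(2*np.pi)-np.pi
    f=s["contact_force"]
    print(f"th{th:5.1f} {'TRIP' if r else 'pass'} angle {b:.3f} f0 {f0:.2f} rad {f[:2]@[np.cos(b),np.sin(b)]:.2f} fz {f[2]:.1f} t {s['t']:.2f}",flush=True)
    return (b if r else a2),r
E
python3 - <<'E'
from h import *
a=-0.48; th=7.5; n=0
while n<10 and th<9.6:
    a,r=probe(a,0.3,th); n+=1
    if r: th+=.5
print(a,th)
E
```

```text
th  7.5 TRIP angle -0.510 f0 -0.10 rad 0.20 fz 2.7 t 7.03
th  8.0 pass angle -0.777 f0 1.24 rad 1.10 fz 2.1 t 7.65
th  8.0 pass angle -1.078 f0 5.08 rad 0.86 fz 3.4 t 8.25
th  8.0 pass angle -1.382 f0 5.39 rad -0.06 fz 2.6 t 8.85
th  8.0 pass angle -1.685 f0 5.16 rad -1.05 fz 2.8 t 9.45
th  8.0 pass angle -1.986 f0 5.03 rad -2.69 fz 2.7 t 10.05
th  8.0 pass angle -2.282 f0 4.48 rad -2.13 fz 2.3 t 10.65
th  8.0 pass angle -2.576 f0 4.63 rad -3.69 fz 1.8 t 11.25
th  8.0 pass angle -2.870 f0 3.70 rad -3.78 fz 3.3 t 11.85
th  8.0 pass angle -3.166 f0 4.63 rad -3.15 fz 4.0 t 12.45
-3.2103801342677913 8.0
```

Slow chords leave a steady residual of about 4.9 N, so I can use that directly as the signal. I'll continue with a guard threshold until it grows.

```bash
sed -i 's/^C=.*/C=np.array([581.4,-9.8])/' h.py
python3 - <<'E'
from h import *
a=-3.2103801342677913; hi=0
for n in range(24):
    a,r=probe(a,0.3,5.5)
    f=bot.get_state()["contact_force"]; F=-f[:2]@[np.sin(a),-np.cos(a)]
    hi=hi+1 if F>6.2 else 0
    if r or hi==2: break
print(a,F)
E
```

```text
th  5.5 TRIP angle -3.294 f0 3.45 rad 0.02 fz 3.2 t 12.77
-3.294437627873781 -1.5689095578114851
```

Run:
```python
from h import *
a=-3.294437627873781; hi=0
for n in range(24):
    a,r=probe(a,0.3,9.5 if n==0 else 7)
    f=bot.get_state()["contact_force"]; F=-f[:2]@[np.sin(a),-np.cos(a)]
    hi=hi+1 if F>6.2 else 0
    if r or hi==2: break
print(a,F)
```

```text
th  9.5 TRIP angle -3.347 f0 -1.57 rad -0.14 fz 3.9 t 13.06
-3.347276198349019 -0.8750914042546849
```

Run:
```python
from h import *
a=-3.347276198349019
for n in range(6):
    a,r=probe(a,0.2,10.5 if n==0 else 7)
    f=bot.get_state()["contact_force"]; F=-f[:2]@[np.sin(a),-np.cos(a)]
    print(round(F,2))
    if r or F>7: break
print(a)
cv2.imwrite("pics/s1.png",cv2.resize(imaging.capture("side")[215:345,235:395],None,fx=4,fy=4,interpolation=cv2.INTER_CUBIC))
```

```text
th 10.5 pass angle -3.511 f0 -0.88 rad -0.50 fz 6.9 t 13.51
4.42
th  7.0 pass angle -3.710 f0 4.42 rad 1.70 fz 7.7 t 13.96
4.43
th  7.0 pass angle -3.913 f0 4.43 rad 0.24 fz 7.9 t 14.41
3.58
th  7.0 pass angle -4.114 f0 3.58 rad -0.18 fz 8.7 t 14.86
5.15
th  7.0 pass angle -4.316 f0 5.15 rad 0.50 fz 8.7 t 15.31
3.6
th  7.0 pass angle -4.517 f0 3.60 rad 0.65 fz 8.8 t 15.76
3.61
-4.54727619834902
```

Still free. Continuing.

Run:
```python
from h import *
a=-4.54727619834902; hi=0
for n in range(22):
    a,r=probe(a,0.3,7)
    f=bot.get_state()["contact_force"]; F=-f[:2]@[np.sin(a),-np.cos(a)]
    hi=hi+1 if F>6 else 0
    if r or hi==2 or F>7.5: break
print(a,F)
```

```text
th  7.0 pass angle -4.816 f0 4.84 rad 0.95 fz 9.0 t 16.41
th  7.0 pass angle -5.117 f0 3.84 rad 0.22 fz 8.9 t 17.01
th  7.0 pass angle -5.415 f0 4.99 rad 0.50 fz 7.6 t 17.61
th  7.0 pass angle -5.714 f0 4.54 rad 0.37 fz 7.7 t 18.21
th  7.0 pass angle -6.013 f0 4.73 rad 0.96 fz 7.2 t 18.81
th  7.0 pass angle -6.313 f0 4.56 rad 0.67 fz 5.7 t 19.41
th  7.0 pass angle -6.613 f0 5.02 rad 0.10 fz 5.8 t 20.01
th  7.0 pass angle -6.914 f0 3.98 rad 0.86 fz 3.2 t 20.61
th  7.0 pass angle -7.218 f0 4.41 rad 0.01 fz 3.9 t 21.21
th  7.0 pass angle -7.521 f0 4.68 rad -0.46 fz 3.9 t 21.81
th  7.0 pass angle -7.823 f0 5.53 rad -1.77 fz 4.2 t 22.41
th  7.0 pass angle -8.123 f0 4.55 rad -1.70 fz 4.8 t 23.01
th  7.0 pass angle -8.420 f0 4.13 rad -1.57 fz 3.4 t 23.61
th  7.0 pass angle -8.712 f0 4.47 rad -2.39 fz 4.3 t 24.21
th  7.0 pass angle -9.006 f0 4.07 rad -2.73 fz 4.1 t 24.81
th  7.0 pass angle -9.295 f0 4.84 rad -2.82 fz 5.5 t 25.41
th  7.0 pass angle -9.583 f0 5.54 rad -2.21 fz 7.0 t 26.01
th  7.0 pass angle -9.871 f0 6.34 rad -0.74 fz 8.7 t 26.61
-9.947276198349023 7.596369897914777
```

The force grew steadily from onset at about −9.05 (free mean 4.55) to +3.05 N. One small step more, then unload the arm's spring, release and lift.

Run:
```python
from h import *
a=-9.947276198349023
a,r=probe(a,0.14,7,speed=14)
s=bot.get_state();f=s["contact_force"];print(-f[:2]@[np.sin(a),-np.cos(a)])
p=s["tcp_pos"]; bot.movel([C[0]+45*np.cos(a+.06),C[1]+45*np.sin(a+.06),221],max_speed=20)
s=bot.get_state();print(s["contact_force"],s["tcp_pos"],s["t"])
bot.grip(0.6); s=bot.get_state();print(s["contact_force"],s["tcp_pos"],s["opening"])
bot.movel([s["tcp_pos"][0],s["tcp_pos"][1],300])
for z in(1.143,1.143-np.pi,.153,.153+np.pi/2,.153-np.pi/2): print(z,solve_ik([522,123,190],[np.pi,0,z]))
cv2.imwrite("pics/w1.png",imaging.capture("wrist")); m=imaging.camera_model("wrist")
print(proj("wrist",[[522.8,122.9,167.5],[581,-9.8,210]],m),bot.get_state()["t"])
```

```text
th  7.0 pass angle -9.999 f0 7.60 rad -0.03 fz 10.2 t 27.21
9.743070883223368
[-0.90835906 -1.44917538  6.6595757 ] [543.66610718  14.3839854  221.3369885 ] 27.4917
[-0.00344982  0.14164149 -0.73602549] [543.75493099  15.72825216 220.41067228] 0.600530456467454
1.143 [ 0.09373875  0.33263207 -0.29419461  0.94396964  0.          2.0923314 ]
-1.998592653589793 [ 0.09373875  0.33263207 -0.29419461  0.94396964  0.         -1.04926125]
0.153 [ 0.09373875  0.33263207 -0.29419461  0.94396964  0.          3.0823314 ]
1.7237963267948966 [ 0.09373875  0.33263207 -0.29419461  0.94396964  0.          1.51153507]
-1.4177963267948965 [ 0.09373875  0.33263207 -0.29419461  0.94396964  0.         -1.63005758]
[[252.8329674   99.5454246 ]
 [377.35238978 217.56159973]] 28.6167
```

View pics/w1.png

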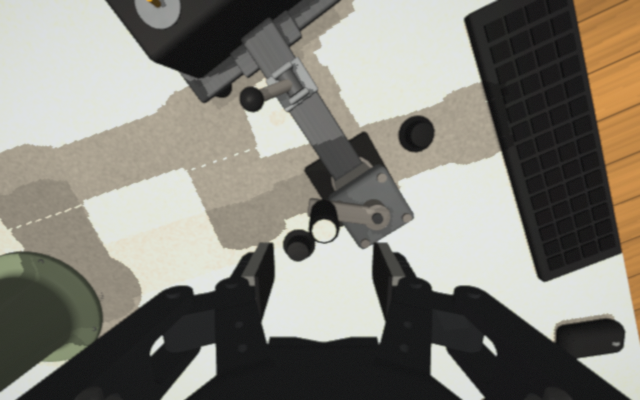

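The crank is released, with the knob at (323,231) and the ball at (251,98), as predicted. By angle past onset, the load is about +3.4 N. Next I throw the lever with shut fingers, pushing from its −x side.

Run:
```python
from h import *
r=R.from_euler("z",.153); S=lambda x,y,z: np.array([581.2,-9.8,0])+r.apply([x,y,z])
o=[np.pi,0,.153-np.pi]
bot.move_ptp(S(-72,140,290),o); bot.grip(0.0)
bot.movel(S(-72,140,158))
s=bot.get_state();print(s["t"],s["tcp_pos"],s["contact_force"])
hit=bot.movel(S(24,140,158),max_speed=50,threshold=13)
s=bot.get_state();print(hit,s["t"],r.inv().apply(s["tcp_pos"]-[581.2,-9.8,0]),s["contact_force"])
bot.movel(S(-30,140,158))
bot.movel(S(-60,140,300))
cv2.imwrite("pics/w2.png",imaging.capture("wrist"))
a=imaging.capture("side")[215:355,235:375]; b=imaging.capture("top")[140:250,170:310]
a,b=[cv2.resize(i,(400,int(400*i.shape[0]/i.shape[1])),interpolation=cv2.INTER_CUBIC) for i in(a,b)]
b=cv2.copyMakeBorder(b,0,a.shape[0]-b.shape[0],0,0,cv2.BORDER_CONSTANT)
cv2.imwrite("pics/both.png",np.hstack([a,b]))
print(proj("top",[S(37.3,140,167.5)]),proj("side",[S(37.3,140,167.5)]),bot.get_state()["t"])
```

```text
31.8917 [489.34768788 117.65458318 158.74569205] [0.65792506 0.96420481 0.3409362 ]
True 33.4667 [ 13.61021809 139.92002722 157.00107735] [-1.95734482 -0.15930248  4.83981942]
[[200.77042278 188.5047415 ]] [[285.62856599 317.44497017]] 35.1667
```

View pics/both.png

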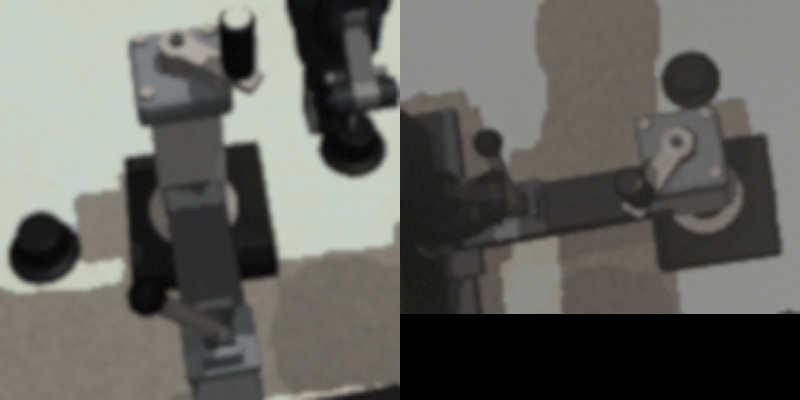

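The ball is now at top (200.5,190) / side (286.8,319), within about 1.5 px of the locked position (200.8,188.5)/(285.6,317.4). I'll press once more slowly to be sure it is on the stop.

Run:
```python
from h import *
r=R.from_euler("z",.153); S=lambda x,y,z: np.array([581.2,-9.8,0])+r.apply([x,y,z])
bot.movel(S(-20,140,164))
hit=bot.movel(S(30,140,164),max_speed=25,threshold=20)
s=bot.get_state();print(hit,s["t"],r.inv().apply(s["tcp_pos"]-[581.2,-9.8,0]),s["contact_force"])
bot.movel(S(-30,140,164)); bot.movel(S(-60,140,300))
a=imaging.capture("side")[285:345,255:335]; b=imaging.capture("top")[165:225,180:260]
cv2.imwrite("pics/b2.png",np.hstack([cv2.resize(i,None,fx=5,fy=5,interpolation=cv2.INTER_CUBIC) for i in(a,b)]))
print(bot.get_state()["t"],bot.get_state()["contact_force"])
```

```text
True 37.6833 [ 14.31390906 140.08859518 163.04242346] [-0.25912124  0.41675712 -0.05170151]
39.3 [ 0.37587186 -0.45381476 -0.15495887]
```

View pics/b2.png

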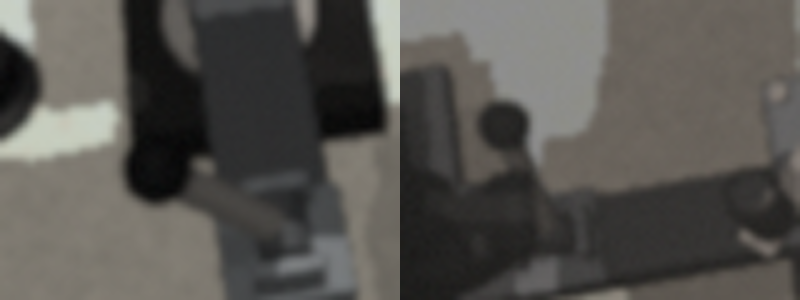

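The ball hasn't moved (side (286,318.6), top (200.6,189.8)) after a 20 N push, so the lever is on its stop. The robot is clear, so I'm handing in.

```bash
python3 -c "
from bench import bot
print(bot.sign_off())"
```

```text
the job is handed in; nothing more can be done
None
```

I handed the job in at about 39 s: the crank was wound until its load had grown by an estimated 3.4 N, the lever was then thrown to its stop, and the arm never went near the loose dial knobs. The last, slower crank reading looked higher (about 5 N of growth), so the 3.4 N rests on the angle turned past contact.

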